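Hold the sample box shutter half open with the push rod

ROBOT

A 6-joint arm with a two-finger parallel gripper is mounted at the origin on the work surface. World frame = base frame: x ahead of the robot, y to its left, z up, the work surface at z = 0. Lengths are in mm, angles in rad, forces in N, time in s.
With the tool pointing down it reaches from about 350 to 925 mm from the base axis. Payload 6.4 kg.
Tool frame: the origin (TCP) lies midway between the tips of the shut fingers; the grasp point (between the pads) lies arm.grip_depth behind it (arm.grip_depth is the distance from the TCP to the grasp point, in mm); z points along the fingers, y is the line along which they close (so a half turn about z gives the same grasp; the last joint's range is limited). The gripper opens to 85 mm and grips with 20 to 120 N. Pads are 22 mm wide; open, the fingers measure 114 mm over their backs; the gripper's body (76 mm by 85 mm) begins 54 mm behind the grasp point. The pads swing forward as they close: fully open they stand 13 mm farther back than shut.
Start: joints at [1.003, 0.245, 1.558, -0, 1.339, -0.174], TCP at [249.403, 600.26, 231.29] pointing down, gripper open.
Joint ranges: [-3.13, 3.13], [-1.02, 2.26], [0.13, 2.54], [-0.95, 4.09], [0.21, 2.88], [-2.74, 2.74]. Speed limits (rad/s): [2.57, 2.57, 3.14, 3.14, 3.14, 3.14].

INTERFACE

Orientations are given as a unit quaternion [x, y, z, w].
In Python, from cell import arm, viewer, sign_off gives the robot as it stands (arm), with the cameras (viewer) and the job as plain functions.
- The arm moves only by the shell command python3 drive.py 'ROWS'. ROWS is a JSON list of rows, 1 to 8 of them, each an object with the fields aperture (the opening from 0.0 (shut) to 1.0 (fully open)), sx, sy, sz (the shift in shares of the most that a row can go, 1 being 62.5 mm), yaw (a turn about the tool's z in fractions of the full range, 1 being 180 degrees); a field left out counts as zero (the opening has to be given); each row shifts and turns the commanded pose from where the row before left it, along the tool's axes as they then stand; what a row does not reach is not made up. A row lasts 1/8 s, in which the tool goes at most 62.5 mm and 0.188 rad, less where a joint would pass 70% of its speed; a pose out of reach is approached as far as the arm can. The fingers move at their own pace and stop on an object; the grip force is fixed at half the most. Time passes only in rows, so rows that do not move let the fingers close. It prints the time, the measured TCP pose, the force, the opening and the grip force at its end. A shift or turn number past 1, either way, is cut back to 1. Input that does not fit is refused with a message, and nothing moves.
- arm.sense(): the state, without advancing time (a new reading comes with each control period).
- viewer.snapshot(name): name is "scene" or "top" or "wrist"; returns the picture (384x512x3 uint8, blue, green, red); there is no depth.
- viewer.camera_info(name): a dict with "fovy" (degrees; the focal length in pixels is half the picture's height over the tangent of half this angle, whatever the lens; pixels are square), "cx", "cy" (the principal point, pixels), "rvec" (rotation vector, rad) and "tvec" (3), from world to camera coordinates, as OpenCV has them; the wrist camera has in their place "mount" (4x4, takes a point from camera to tool coordinates, whose origin is the TCP and whose axes are the flange's). Camera axes: x right, y down, z forward; pixel columns grow to the right and rows downward; lengths in mm; the calibration is good to about 2 mm. A picture is of the moment at which its call begins: read the wrist's pose just before it. camera_info takes no time and is no camera call.
- sign_off(): hands the job in; it is judged then, once.
The state is a dict: "time": time; "joint_positions": joint angles; "dq": joint speeds; "joint_efforts": joint torques, N m; "position": TCP position; "eef_rot": TCP orientation; "wrist_force": force on the tool from outside, world axes, zero at the start; "moment": the same for the moment, N m; "finger_gap": opening from 0.0 (shut) to 1.0 (fully open); "finger_force": force on a finger pad.
Only numpy, scipy, OpenCV 4.12 (cv2) and the standard library are available. Lean on these libraries where they do the work, as an engineer would, in place of code of your own. Each camera call takes 0.05 s, during which the arm holds its last target. There are 200 camera calls.

TASK

Draw the red-handled push rod out of its upright holder, set its tip down inside the orange collar on the blue sprung shutter of the white hand-over box, and slide the shutter to half travel, so that its leading edge is at the green line, the first port is fully clear and the second port stays fully covered. Finish while still holding it there with the rod, steadily against the spring, ready for a colleague to drop a sample in. Never let the second port come open, do not touch the box or shutter with the gripper itself, and leave the label roll, tube rack and sanitiser bottle where they stand.

Things in the scene. Friction and masses are not known exactly. Their poses are not given: they have to be found in the camera images.
- handover_box: White box fixed to the table, 120 (x) x 260 (y) x 90 mm high; origin at the centre of its underside, z up. Two square 34 mm ports in its top at x = 0: first at y = -85 mm, second at y = -35 mm, both under the blue shutter, which runs between two side rails 10 mm high. A green line across the top at y = +70 mm: the shutter's leading (+y) edge stands there at half travel (starts at +20 mm).
- shutter (a joint): Travel of the blue shutter along the box's +y axis, in m: 0 closed (at rest), 0.100 fully open, half travel 0.050. The first port is fully clear from 0.042, the second begins to open at 0.058. A spring drives it back: about 1.8 N at 0, 4.8 N at half, 7.8 N at full, plus about 0.3 N of friction; let go, it shuts.
- collar (a point): Centre of the floor inside the orange square collar on the shutter; the rod's tip goes here. Moves with the shutter; axes as the box's. Collar open on top, 28 x 28 mm inside, walls 4 mm thick and 26 mm high above this point. Shutter closed, the point is at x = 0, y = -5, z = 96 mm in the box frame. The shutter is 64 mm wide (x).
- holder: Blue upright holder block on a 76 mm square grey foot, fixed to the table; block 66 x 66 mm, top rim 68 mm above the table. Origin at the centre of its underside. One square 14 mm hole, open on top, 60 mm deep, on its axis; the rod stands in it.
- rod: Push rod, loose, upright in the holder, 160 mm long, about 70 g. Origin at the centre of its tip (lower end), z along the rod towards the handle. Steel shaft 10 mm in diameter from 0 to 80 mm; red handle 18 x 18 mm square (faces across its x and y) from 80 to 160 mm. In the holder its tip is 8 mm above the table.
- rod_tip (a point): Centre of the lower end face of the push rod's shaft.
- label_roll: Bystander: roll of white labels lying flat, 80 mm across, 26 mm high, loose; origin at the centre of its underside.
- tube_rack: Bystander: blue rack of orange-capped sample tubes, 100 (x) x 150 (y) x 96 mm high, loose; origin at the centre of its underside.
- sanitiser: Bystander: white pump bottle with a green band, 70 mm across, 192 mm high, loose; origin at the centre of its underside.

How it is judged:
By the outcome, as a careful person would: the job done as asked, in the order asked, and still so for the second after the job is handed in, while the arm keeps its last pose, push and grip.
It also fails if it takes over 40 s, if anything falls off the work surface, if the arm or the gripper's body presses on something with over 40 N, if the wrist force passes 120 N, or if a joint passes its speed limit or range.

## Working session

There is one attempt and no reset: what is moved stays moved. The work goes in short steps, Python scripts to look and compute and a shell command to move; the robot and the scene stay as the last step left them, time stands still between calls to the robot, and variables do not carry over. Pictures are saved under pics/ and viewed, at most 10 in all, crops included, and the job is handed in when it is done.

```bash
ls; mkdir -p pics; python3 - <<'E'
from cell import arm, viewer, sign_off
import cv2,numpy as np
print(arm.grip_depth)
s=arm.sense();print(s['position'],s['eef_rot'],s['wrist_force'],s['time'])
for n in("scene","top","wrist"):
    print(n,viewer.camera_info(n)); cv2.imwrite(f'pics/{n}0.png',viewer.snapshot(n))
a=cv2.imread('pics/scene0.png');b=cv2.imread('pics/top0.png')
E
```

```text
cell.py
drive.py
pics
18.700000000000003
[249.09114496 599.76571595 230.16728807] [ 1.95607041e-01  9.80681861e-01 -9.16989828e-04 -3.62780153e-04] [ 0.43040861 -0.06273215 -0.01466586] 0.0
scene {'fovy': 50.11047278733861, 'cx': 256.691050916844, 'cy': 190.9493936426563, 'rvec': array([ 2.01414262,  1.06618955, -0.54675696]), 'tvec': array([-417.71609206, -202.48547865, 1640.95412102])}
top {'fovy': 55.211589281650944, 'cx': 254.00027376510045, 'cy': 197.42058607850973, 'rvec': array([ 2.12992444, -2.18616302,  0.06735153]), 'tvec': array([ 129.74351241,  601.72344535, 1076.3408076 ])}
wrist {'fovy': 67.89079548328262, 'cx': 258.22887180733704, 'cy': 193.1971968021391, 'mount': array([[ 2.47745291e-04, -9.52959291e-01, -3.03098215e-01,
         7.77741557e+01],
       [ 9.99999513e-01,  5.25576566e-04, -8.35068925e-04,
         3.86231033e-02],
       [ 9.55088010e-04, -3.03097861e-01,  9.52958957e-01,
        -1.42294570e+02],
       [ 0.00000000e+00,  0.00000000e+00,  0.00000000e+00,
         1.00000000e+00]])}
```

View pics/top0.png

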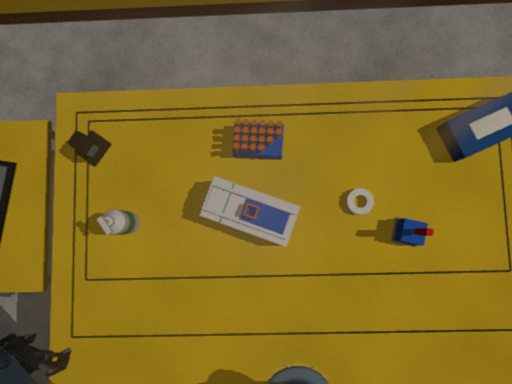

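View pics/scene0.png

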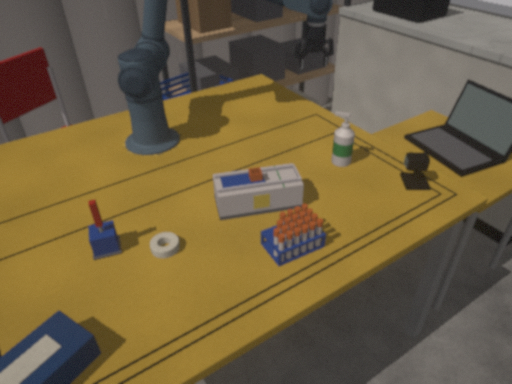

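Top view: box around (250,212) with its orange collar at (251,211), holder (410,232) with red handle (424,232), roll (360,202), rack (258,140), bottle (118,222). The scene view agrees.

```bash
cat > h.py <<'E'
from cell import arm, viewer, sign_off
import cv2,numpy as np
from scipy.spatial.transform import Rotation as R
def cam(name,s=None):
    c=viewer.camera_info(name); f=192/np.tan(np.radians(c['fovy']/2))
    K=np.array([[f,0,c['cx']],[0,f,c['cy']],[0,0,1]])
    if 'mount' in c:
        T=np.eye(4);T[:3,:3]=R.from_quat(s['eef_rot']).as_matrix();T[:3,3]=s['position'];M=T@c['mount'];return K,M[:3,:3],M[:3,3]
    r=cv2.Rodrigues(c['rvec'])[0]; return K,r.T,-r.T@c['tvec']
def ray(C,px):
    d=C[1]@np.linalg.inv(C[0])@[px[0],px[1],1]; return C[2],d/np.linalg.norm(d)
def onz(C,px,z):
    o,d=ray(C,px); return o+d*(z-o[2])/d[2]
def proj(C,p):
    q=C[0]@C[1].T@(np.asarray(p)-C[2]); return q[:2]/q[2]
def tri(r):
    A=sum(np.eye(3)-np.outer(d,d) for o,d in r);b=sum((np.eye(3)-np.outer(d,d))@o for o,d in r);return np.linalg.solve(A,b)
def mask(im,col):
    h=cv2.cvtColor(im,cv2.COLOR_BGR2HSV);H,S,V=cv2.split(h)
    if col=='red': return (((H<5)|(H>172))&(S>150)&(V>60)).astype(np.uint8)
    if col=='orange': return ((H>=4)&(H<15)&(S>140)&(V>90)).astype(np.uint8)
    if col=='blue': return ((H>105)&(H<128)&(S>120)&(V>40)).astype(np.uint8)
    if col=='white': return ((S<70)&(V>120)).astype(np.uint8)
    if col=='green': return ((H>45)&(H<90)&(S>70)).astype(np.uint8)
def blobs(m,amin=15):
    cs=cv2.findContours(m,cv2.RETR_EXTERNAL,cv2.CHAIN_APPROX_NONE)[0]
    return [c for c in cs if cv2.contourArea(c)>=amin]
E
python3 - <<'E'
from h import *
np.set_printoptions(precision=1,suppress=True)
for n in('top','scene'):
    im=cv2.imread(f'pics/{n}0.png');C=cam(n);print(n,C[2])
    for col in('red','orange','blue','green','white'):
        for c in blobs(mask(im,col),12 if n=='top' else 20):
            r=cv2.minAreaRect(c); z={'red':168,'orange':122,'blue':68,'white':90,'green':90}[col]
            print(col,cv2.contourArea(c),np.array(r[0]),np.array(r[1]),round(r[2],1),onz(C,r[0],z), 'bb',cv2.boundingRect(c))
im=cv2.imread('pics/top0.png')
a=cv2.resize(im[170:255,190:310],None,fx=5,fy=5,interpolation=cv2.INTER_CUBIC)
cv2.imwrite('pics/boxcrop.png',a)
b=cv2.resize(im[200:260,380:450],None,fx=8,fy=8,interpolation=cv2.INTER_CUBIC)
cv2.imwrite('pics/holdcrop.png',b)
E
```

```text
top [ 500.7   80.6 1131.5]
red 30.5 [428.5 231. ] [7. 6.] 0.0 [ 492.7 -337.4  168. ] bb (425, 228, 8, 7)
orange 25.0 [252.5 146.5] [5.7 5.7] 45.0 [739.5 111.9 122. ] bb (250, 143, 6, 8)
orange 22.5 [244. 146.] [6. 4.] 90.0 [741.7 135.7 122. ] bb (242, 143, 5, 7)
orange 24.5 [235.5 146. ] [6. 5.] 90.0 [742.4 159.6 122. ] bb (233, 143, 6, 7)
orange 20.0 [269.5 139. ] [6. 5.] 90.0 [759.3  63.8 122. ] bb (267, 136, 6, 7)
orange 21.5 [253. 138.] [6. 4.] 90.0 [763.7 109.9 122. ] bb (251, 135, 5, 7)
orange 23.0 [244.5 138. ] [6. 5.] 90.0 [764.5 133.8 122. ] bb (242, 135, 6, 7)
orange 24.5 [236.5 137. ] [6. 5.] 90.0 [768.1 156.2 122. ] bb (234, 134, 6, 7)
orange 21.5 [278.  131.5] [7. 4.] 90.0 [780.   39.4 122. ] bb (276, 128, 5, 8)
orange 22.5 [270. 131.] [6. 4.] 90.0 [782.1  61.7 122. ] bb (268, 128, 5, 7)
orange 71.5 [261.1 138.5] [ 5.2 23.1] 3.4 [761.6  87.4 122. ] bb (258, 127, 7, 24)
orange 22.0 [253.5 130. ] [6. 5.] 90.0 [786.6 108.  122. ] bb (251, 127, 6, 7)
orange 24.5 [236.5 129. ] [6. 5.] 90.0 [791.1 155.8 122. ] bb (234, 126, 6, 7)
orange 17.0 [278.7 123.8] [5.1 4.7] 71.6 [802.1
[... 1985 characters left out ...]
7, 13)
white 1158.0 [ 27.8 362. ] [19.6 69.6] 50.0 [ 816.  -573.8   90. ] bb (0, 335, 60, 49)
white 43.0 [277.3 242.6] [14.5  6.9] 51.3 [825.9  14.6  90. ] bb (274, 236, 9, 15)
white 484.5 [162.9 243.3] [22.5 28.3] 39.8 [ 662.2 -226.5   90. ] bb (150, 233, 29, 25)
white 2582.0 [258.3 188.2] [42.1 88.3] 81.3 [607.4 103.6  90. ] bb (213, 164, 90, 52)
white 94.5 [338.4 160.9] [15.2  8.5] 18.4 [634.  400.1  90. ] bb (332, 155, 14, 11)
white 11711.0 [422.2  89.2] [177.9 125.7] 5.7 [ 421.5 1084.    90. ] bb (331, 18, 181, 127)
white 3833.5 [430.5  18.3] [179.6  42.5] 16.2 [-271.3 2037.    90. ] bb (340, 2, 172, 62)
white 224.5 [489.5   4.5] [ 9. 43.] 90.0 [-253.1 2660.4   90. ] bb (468, 0, 44, 10)
```

View pics/boxcrop.png

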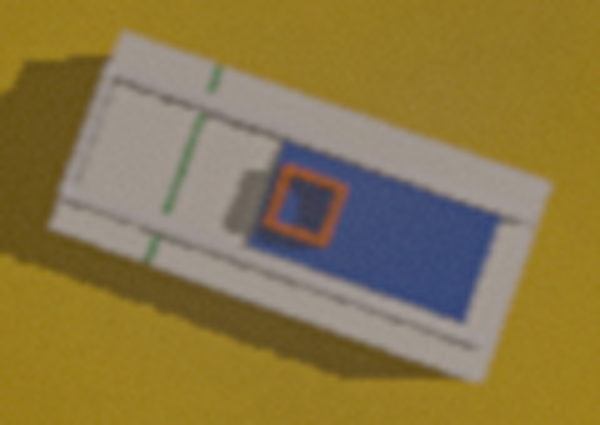

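View pics/holdcrop.png

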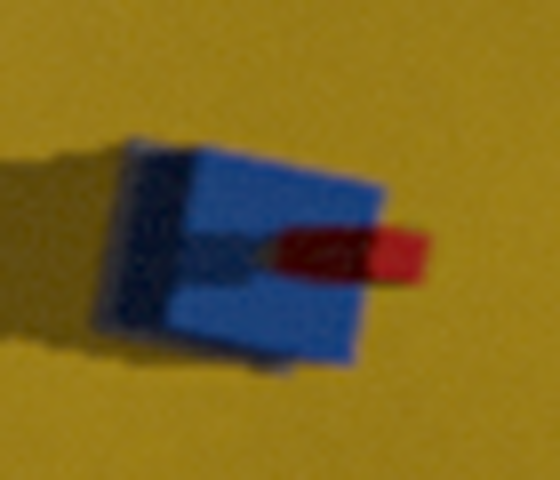

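Box crop: outer top corners at about (125,30), (552,185), (485,383), (48,230) of the 5x crop. The shutter is closed, with its edge near (265,195). In the holder crop the block's top corners are at about (200,148), (385,188), (352,362), (165,325), and the handle top is centred near (400,257).

```bash
python3 - <<'E'
from h import *
np.set_printoptions(precision=1,suppress=True)
C=cam('top')
g=lambda p,k,o:((p[0]+.5)/k-.5+o[0],(p[1]+.5)/k-.5+o[1])
for z in (90,100):
    B=np.array([onz(C,g(p,5,(190,170)),z) for p in((125,30),(552,185),(485,383),(48,230))])
    e=[B[0]-B[1],B[3]-B[2],B[0]-B[3],B[1]-B[2]]
    print('box',z,B.mean(0),[np.linalg.norm(x) for x in e],[np.degrees(np.arctan2(x[1],x[0])) for x in e])
G=[onz(C,g(p,5,(190,170)),z) for p,z in(((215,79),100),((153,248),100),((200,115),90),((168,212),90))];print('green',G)
K=[onz(C,g(p,5,(190,170)),122) for p in((287,162),(349,183),(328,249),(264,228))];print('collar rim',np.mean(K,0),np.linalg.norm(K[0]-K[1]),np.linalg.norm(K[1]-K[2]))
H=np.array([onz(C,g(p,8,(380,200)),68) for p in((200,148),(385,188),(352,362),(165,325))])
e=[H[0]-H[1],H[3]-H[2],H[0]-H[3],H[1]-H[2]]
print('hold',H.mean(0),[np.linalg.norm(x) for x in e],[np.degrees(np.arctan2(x[1],x[0])) for x in e])
P=onz(C,g((400,257),8,(380,200)),168);print('rod top',P)
S=cam('scene');print('tri',tri([ray(C,g((400,257),8,(380,200))),ray(S,(91.5,202.5))]))
s=arm.sense();M=R.from_quat(s['eef_rot']).as_matrix();print('to hold in tool',M.T@(np.array([492,-337,230])-s['position']))
E
```

```text
box 90 [561.4 125.1  90. ] [np.float64(259.7930308188638), np.float64(262.4608564972209), np.float64(122.72363698999128), np.float64(117.86827482142446)] [np.float64(68.34875108154709), np.float64(69.41274386047613), np.float64(-21.880293652447634), np.float64(-20.614839083590493)]
box 100 [560.8 124.7 100. ] [np.float64(257.29850228810045), np.float64(259.94071154692233), np.float64(121.5452465885797), np.float64(116.73650552997293)] [np.float64(68.34875108154708), np.float64(69.41274386047613), np.float64(-21.880293652447623), np.float64(-20.6148390835905)]
green [array([634.2, 171.8, 100. ]), array([539.4, 208.6, 100. ]), array([615. , 181.7,  90. ]), array([560., 201.,  90.])]
collar rim [559.8 120.4 122. ] 36.17055310513184 38.11691015520966
hold [ 491.4 -340.    68. ] [np.float64(66.04740761435279), np.float64(66.22326807265931), np.float64(64.50078875557554), np.float64(63.09823221339627)] [np.float64(76.08620570667597), np.float64(77.29848049344594), np.float64(-14.53567647539779), np.float64(-14.403264165689222)]
rod top [ 490.8 -340.   168. ]
tri [ 491.2 -340.8  163.4]
to hold in tool [-583.7 -772.     1.4]
```

Units first: shifts go in shares of 62.5 mm and turns go in shares of 180 degrees. So -48.4 mm is -0.7744, -36.5 mm is -0.584.

```bash
python3 drive.py '[{"aperture": 0.6, "sx": -0.584, "sy": -0.7744}, {"aperture": 0.6, "sx": -0.584, "sy": -0.7744}, {"aperture": 0.6, "sx": -0.584, "sy": -0.7744}, {"aperture": 0.6, "sx": -0.584, "sy": -0.7744}, {"aperture": 0.6, "sx": -0.584, "sy": -0.7744}, {"aperture": 0.6, "sx": -0.584, "sy": -0.7744}, {"aperture": 0.6, "sx": -0.584, "sy": -0.7744}, {"aperture": 0.6, "sx": -0.584, "sy": -0.7744}]'
python3 drive.py '[{"aperture": 0.6, "sx": -0.584, "sy": -0.7744}, {"aperture": 0.6, "sx": -0.584, "sy": -0.7744}, {"aperture": 0.6, "sx": -0.584, "sy": -0.7744}, {"aperture": 0.6, "sx": -0.584, "sy": -0.7744}, {"aperture": 0.6, "sx": -0.584, "sy": -0.7744}, {"aperture": 0.6, "sx": -0.584, "sy": -0.7744}, {"aperture": 0.6, "sx": -0.584, "sy": -0.7744}, {"aperture": 0.6, "sx": -0.584, "sy": -0.7744}]'
python3 drive.py '[{"aperture": 0.6, "yaw": -0.05}, {"aperture": 0.6}]'
python3 - <<'E'
from h import *
s=arm.sense();im=viewer.snapshot('wrist');cv2.imwrite('pics/w1.png',im)
np.set_printoptions(precision=2,suppress=True)
C=cam('wrist',s);print(s['position'],s['eef_rot'],C[2])
print('pred top',proj(C,[491,-340,168]),'rim',proj(C,[491,-340,68]))
np.savez('w1.npz',K=C[0],R=C[1],o=C[2])
E
```

```text
time: 1.15
position: [370.5, 128.9, 231.3]
eef_rot: [0.195, 0.981, 0.0, 0.0]
wrist_force: [1.5, 0.0, -0.2]
finger_gap: 0.596
finger_force: 0.0
time: 2.15
position: [491.7, -340.9, 230.9]
eef_rot: [0.196, 0.981, 0.0, -0.0]
wrist_force: [1.2, -0.0, -0.2]
finger_gap: 0.597
finger_force: 0.0
time: 2.4
position: [491.3, -339.2, 230.5]
eef_rot: [0.119, 0.993, 0.0, -0.001]
wrist_force: [0.8, 0.1, 0.4]
finger_gap: 0.601
finger_force: 0.0
[ 491.28 -339.24  230.52] [ 0.12  0.99  0.   -0.  ] [ 415.87 -320.93  372.91]
pred top [257.27 208.91] rim [257.56 176.73]
```

View pics/w1.png

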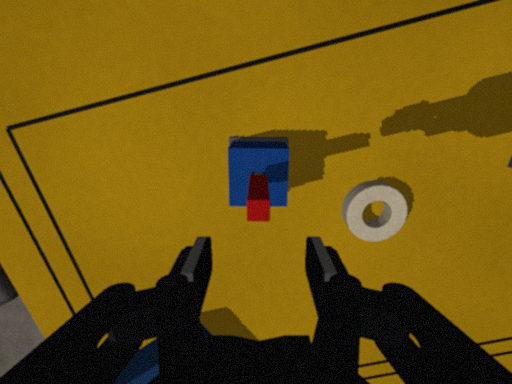

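Handle top face is centred at (258,211) with its edges square to the picture. That is about 1 mm from the prediction, so I descend and grip.

In the tool's units: 40 mm is 0.64, 30 mm is 0.48.

```bash
python3 drive.py '[{"aperture": 0.6, "sy": 0.0128, "sz": 0.64}, {"aperture": 0.6, "sz": 0.64}, {"aperture": 0.6, "sz": 0.48}, {"aperture": 0.6, "sz": 0.272}, {"aperture": 0.6}]'
python3 drive.py '[{"aperture": 0.0}, {"aperture": 0.0}, {"aperture": 0.0}, {"aperture": 0.0}, {"aperture": 0.0}, {"aperture": 0.0}]'
```

```text
time: 3.08
position: [491.4, -337.2, 103.5]
eef_rot: [0.118, 0.993, 0.001, -0.001]
wrist_force: [-0.7, 0.3, -0.5]
finger_gap: 0.6
finger_force: 0.0
time: 3.82
position: [492.7, -339.1, 106.1]
eef_rot: [0.118, 0.993, -0.001, 0.001]
wrist_force: [0.0, 1.0, 6.2]
finger_gap: 0.2
finger_force: 58.7
```

In the tool's units: -40 mm is -0.64, -30 mm is -0.48.

```bash
python3 drive.py '[{"aperture": 0.0, "sz": -0.32}, {"aperture": 0.0, "sz": -0.48}, {"aperture": 0.0, "sz": -0.64}, {"aperture": 0.0, "sz": -0.64}, {"aperture": 0.0, "sz": -0.64}, {"aperture": 0.0}, {"aperture": 0}]'
python3 - <<'E'
from h import *
np.set_printoptions(precision=2,suppress=True)
s=arm.sense();print(s['position'],s['wrist_force'],s['finger_gap'])
v={}
for n in('top','scene','wrist'):
    im=viewer.snapshot(n);cv2.imwrite(f'pics/{n}2.png',im);v[n]=im
C=cam('wrist',s);p=s['position'];M=R.from_quat(s['eef_rot']).as_matrix()
for n in v:
    C=cam(n,s);print(n,'exp tip',proj(C,p+M@[0,0,94]),'exp handle bottom',proj(C,p+M@[0,0,14]))
S=proj(cam('scene'),p+[0,0,-40]);T=proj(cam('top'),p+[0,0,-40])
def crop(im,c,w,h,k):
    x=int(min(max(c[0]-w/2,0),512-w));y=int(min(max(c[1]-h/2,0),384-h));return cv2.resize(im[y:y+h,x:x+w],None,fx=k,fy=k,interpolation=cv2.INTER_CUBIC),(x,y)
a,oa=crop(v['scene'],S,100,150,4);b,ob=crop(v['wrist'],(256,192),200,300,2)
print(oa,ob);cv2.imwrite('pics/grasp.png',np.hstack([a,b]))
E
```

```text
time: 4.7
position: [491.3, -337.8, 273.8]
eef_rot: [0.118, 0.993, 0.0, -0.0]
wrist_force: [0.4, 0.5, -1.7]
finger_gap: 0.2
finger_force: 58.8
[ 491.32 -337.76  273.79] [ 0.37  0.51 -1.66] 0.2001623021536679
top exp tip [430.7  231.55] exp handle bottom [446.08 231.49]
scene exp tip [ 90.6  197.03] exp handle bottom [ 82.13 171.45]
wrist exp tip [258.39 196.09] exp handle bottom [258.35 237.45]
(34, 105) (156, 42)
```

View pics/grasp.png

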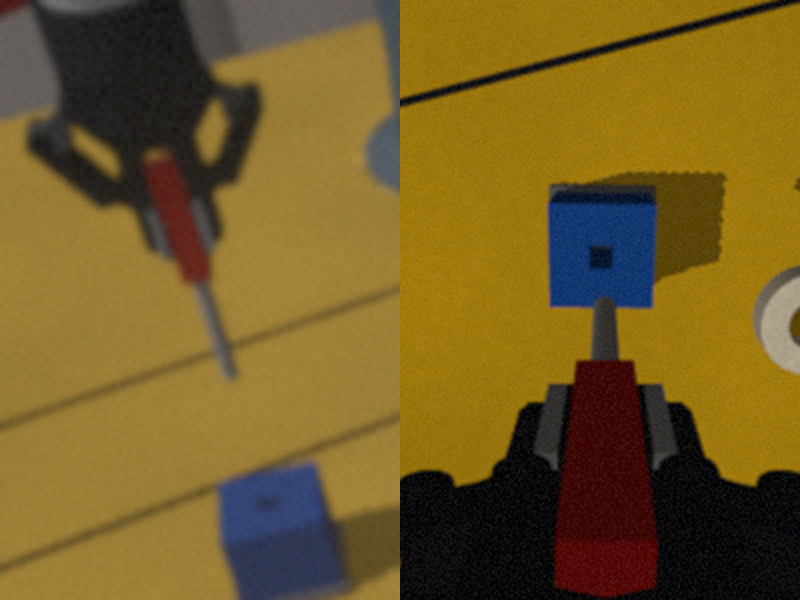

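Scene view shows the rod held straight, tip at about (92,199); in the wrist view the tip is at about (258,193). Both are near where I expect them.

```bash
python3 - <<'E'
from h import *
np.set_printoptions(precision=2,suppress=True)
s=arm.sense();p=s['position'];M=R.from_quat(s['eef_rot']).as_matrix()
t=tri([ray(cam('scene'),(92,199)),ray(cam('wrist',s),(258.4,194))]);print('tip',t,M.T@(t-p))
print('delta tool',M.T@(np.array([559.6,120.3,270])-p),'y ang',np.degrees(np.arctan2(M[1,1],M[0,1])),s['joint_positions'])
E
```

```text
tip [ 490.94 -336.6   172.4 ] [  0.07   0.66 100.  ]
delta tool [ 40.81 461.09   3.36] y ang 76.42957244495238 [-0.79  0.09  1.66 -0.    1.4  -2.13]
```

In the tool's units: 55 mm is 0.88, 4.5 mm is 0.072.

```bash
python3 drive.py '[{"aperture": 0, "sx": 0.072, "sy": 0.48}, {"aperture": 0, "sx": 0.072, "sy": 0.8}, {"aperture": 0, "sx": 0.072, "sy": 0.88}, {"aperture": 0, "sx": 0.072, "sy": 0.88}, {"aperture": 0, "sx": 0.072, "sy": 0.88}, {"aperture": 0, "sx": 0.072, "sy": 0.88}, {"aperture": 0, "sx": 0.072, "sy": 0.88}, {"aperture": 0, "sx": 0.072, "sy": 0.88}]'
python3 drive.py '[{"aperture": 0, "sx": 0.08, "sy": 0.56, "yaw": 0.021}, {"aperture": 0, "sy": 0.288, "yaw": 0.0213}, {"aperture": 0}, {"aperture": 0}]'
python3 - <<'E'
from h import *
np.set_printoptions(precision=2,suppress=True)
s=arm.sense();p=s['position'];M=R.from_quat(s['eef_rot']).as_matrix()
print('delta tool',M.T@(np.array([559.6,120.3,270])-p),'y ang',np.degrees(np.arctan2(M[1,1],M[0,1])))
v={n:viewer.snapshot(n) for n in('scene','wrist','top')}
for n in v: cv2.imwrite(f'pics/{n}3.png',v[n])
for n in v:
    C=cam(n,s);print(n,'exp tip',proj(C,p+M@[0,0,97]),'collar rim',proj(C,[559.6,120.3,122]))
a=cv2.resize(v['scene'][90:230,200:300],None,fx=4,fy=4,interpolation=cv2.INTER_CUBIC)
b=cv2.resize(v['wrist'][84:294,186:326],None,fx=560/210,fy=560/210,interpolation=cv2.INTER_CUBIC)
cv2.imwrite('pics/above.png',np.hstack([a,b]))
E
```

```text
time: 5.85
position: [552.4, 70.7, 273.1]
eef_rot: [0.118, 0.993, -0.0, -0.001]
wrist_force: [0.6, -0.5, -0.5]
finger_gap: 0.205
finger_force: 58.8
time: 6.35
position: [561.3, 120.5, 273.5]
eef_rot: [0.184, 0.983, -0.0, -0.001]
wrist_force: [0.5, -0.2, -0.6]
finger_gap: 0.205
finger_force: 58.9
delta tool [ 1.49 -0.84  3.53] y ang 68.8337328998493
scene exp tip [253.94 155.1 ] collar rim [253.94 170.14]
wrist exp tip [258.42 195.  ] collar rim [257.76 177.97]
top exp tip [250.09 208.95] collar rim [251.04 210.75]
```

View pics/above.png

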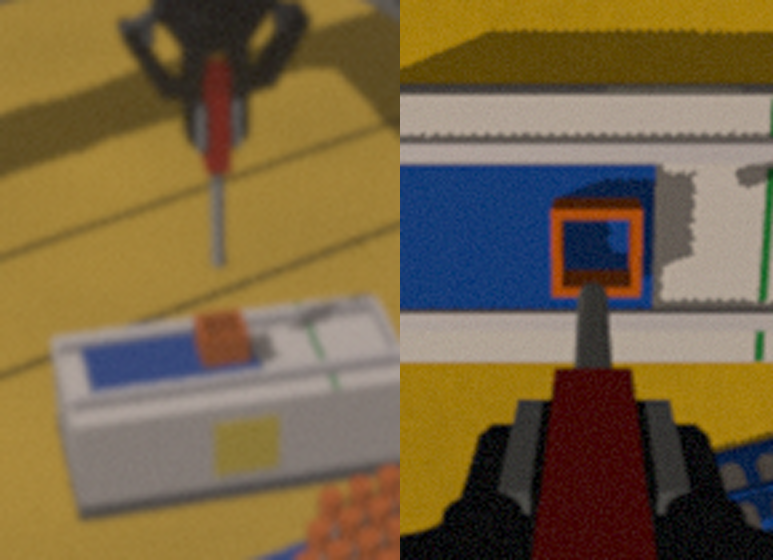

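Wrist view: the collar rim is centred at about (260,178), roughly 1 mm from the wanted spot, with the rod tip just above and this side of it. I go down into the collar.

In the tool's units: 25 mm is 0.4, 15 mm is 0.24.

```bash
python3 drive.py '[{"aperture": 0, "sx": 0.016, "sy": 0.016, "sz": 0.4}, {"aperture": 0, "sz": 0.4}, {"aperture": 0, "sz": 0.24}, {"aperture": 0, "sz": 0.08}, {"aperture": 0}]'
python3 drive.py '[{"aperture": 0, "sz": 0.032}, {"aperture": 0}]'
python3 drive.py '[{"aperture": 0, "sz": 0.032}, {"aperture": 0}]'
python3 - <<'E'
from h import *
s=arm.sense();print(s['position'],s['wrist_force'])
v={n:viewer.snapshot(n) for n in('scene','wrist')}
for n in v: cv2.imwrite(f'pics/{n}4.png',v[n])
a=cv2.resize(v['scene'][90:230,200:300],None,fx=4,fy=4,interpolation=cv2.INTER_CUBIC)
b=cv2.resize(v['wrist'][84:294,186:326],None,fx=560/210,fy=560/210,interpolation=cv2.INTER_CUBIC)
cv2.imwrite('pics/in.png',np.hstack([a,b]))
E
```

```text
time: 7.12
position: [561.4, 122.4, 204.7]
eef_rot: [0.184, 0.983, 0.0, 0.0]
wrist_force: [-0.4, -0.4, -0.3]
finger_gap: 0.203
finger_force: 58.9
time: 7.38
position: [561.4, 122.5, 202.9]
eef_rot: [0.184, 0.983, 0.0, 0.0]
wrist_force: [-0.2, 0.4, -0.8]
finger_gap: 0.204
finger_force: 58.9
time: 7.62
position: [561.0, 122.5, 200.2]
eef_rot: [0.184, 0.983, -0.0, -0.0]
wrist_force: [-0.4, -1.3, 0.4]
finger_gap: 0.199
finger_force: 58.9
[561.01012001 122.49834756 200.18750392] [-0.43059359 -1.31748872  0.39768978]
```

View pics/in.png

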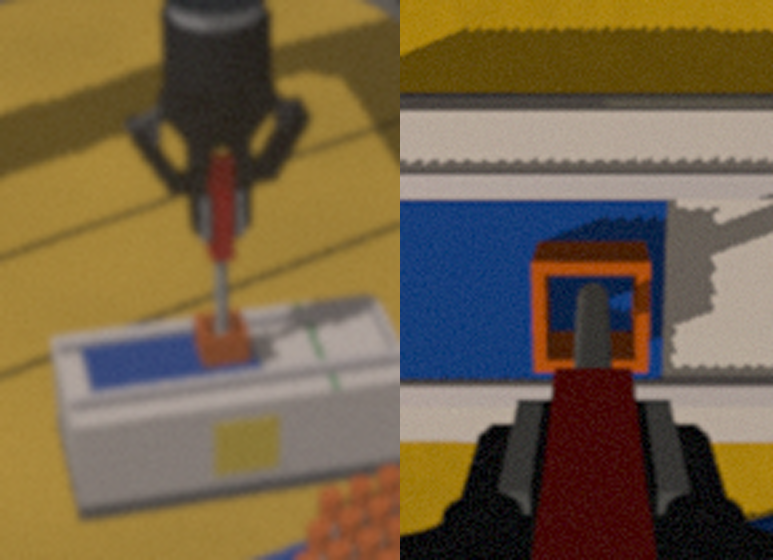

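The tip is inside the collar (wrist crop, tip at about (593,290) within the rim). About 7 mm of depth is left, so I feel for the floor.

In the tool's units: 3 mm is 0.048.

```bash
for i in 1; do python3 drive.py '[{"aperture": 0, "sz": 0.048}, {"aperture": 0}]'; done
python3 drive.py '[{"aperture": 0, "sz": 0.024}, {"aperture": 0}]'
python3 drive.py '[{"aperture": 0, "sz": 0.016}, {"aperture": 0}]'
```

```text
time: 7.98
position: [560.8, 122.5, 196.9]
eef_rot: [0.184, 0.983, -0.0, -0.0]
wrist_force: [0.3, 0.1, 0.0]
finger_gap: 0.205
finger_force: 58.9
time: 8.22
position: [561.0, 122.5, 195.6]
eef_rot: [0.184, 0.983, -0.0, -0.0]
wrist_force: [0.4, 0.6, -1.1]
finger_gap: 0.199
finger_force: 58.9
time: 8.48
position: [561.1, 122.5, 194.7]
eef_rot: [0.184, 0.983, -0.0, -0.0]
wrist_force: [0.8, 0.1, -0.4]
finger_gap: 0.204
finger_force: 58.9
```

In the tool's units: 1 mm is 0.016.

```bash
python3 drive.py '[{"aperture": 0, "sz": 0.016}, {"aperture": 0}]'
python3 drive.py '[{"aperture": 0, "sz": 0.016}, {"aperture": 0}]'
python3 drive.py '[{"aperture": 0, "sz": 0.016}, {"aperture": 0}]'
```

```text
time: 8.72
position: [561.3, 122.5, 194.1]
eef_rot: [0.184, 0.983, 0.0, 0.0]
wrist_force: [-0.6, -0.2, 1.1]
finger_gap: 0.204
finger_force: 59.2
time: 8.98
position: [561.5, 122.5, 194.0]
eef_rot: [0.184, 0.983, 0.0, 0.0]
wrist_force: [-1.8, -0.3, 6.0]
finger_gap: 0.201
finger_force: 59.8
time: 9.22
position: [561.6, 122.5, 194.0]
eef_rot: [0.184, 0.983, 0.0, 0.001]
wrist_force: [-2.8, -0.6, 11.0]
finger_gap: 0.202
finger_force: 60.3
```

In the tool's units: 8 mm is 0.128, -2.5 mm is -0.04.

```bash
python3 drive.py '[{"aperture": 0, "sz": -0.04}, {"aperture": 0, "sy": 0.08}, {"aperture": 0, "sy": 0.08}, {"aperture": 0, "sy": 0.08}, {"aperture": 0, "sy": 0.128}, {"aperture": 0, "sy": 0.128}, {"aperture": 0, "sy": 0.128}, {"aperture": 0, "sy": 0.096}]'
python3 drive.py '[{"aperture": 0}, {"aperture": 0}]'
cat > edge.py <<'E'
from h import *
import sys
np.set_printoptions(precision=1,suppress=True)
k=sys.argv[1]
s=arm.sense();p=s['position'];M=R.from_quat(s['eef_rot']).as_matrix();print(p,s['wrist_force'],M[:,1])
im=viewer.snapshot('wrist');cv2.imwrite(f'pics/w{k}.png',im);sc=viewer.snapshot('scene');cv2.imwrite(f'pics/s{k}.png',sc)
C=cam('wrist',s)
a=np.radians(68.9);Y=np.array([np.cos(a),np.sin(a),0]);X=np.array([Y[1],-Y[0],0]);O=np.array([561,125,0])
box=lambda q:np.array([(q-O)@X,(q-O)@Y,q[2]])
B=mask(im,'blue');G=mask(im,'green')
# shutter edge / green line along box-frame strips (rectified samples of the top face, x=-24..24)
for name,m,z in(('shutter',B,93),('green',G,90)):
    res=[]
    for x in range(-28,29,4):
        ys=np.arange(-120,121,.5)
        px=np.array([proj(C,O+X*x+Y*y+[0,0,z]) for y in ys]).round().astype(int)
        ok=(px[:,0]>=0)&(px[:,0]<512)&(px[:,1]>=0)&(px[:,1]<384)
        h=ys[ok][m[px[ok,1],px[ok,0]]>0]
        if len(h): res.append((x,h.max() if name=='shutter' else h.mean()))
    print(name,res)
for c in blobs(mask(im,'orange'),60):
    r=cv2.boundingRect(c);print('collar bb',r,box(onz(C,(r[0],r[1]),122)),box(onz(C,(r[0]+r[2],r[1]+r[3]),122)))
a=cv2.resize(sc[90:230,200:310],None,fx=4,fy=4,interpolation=cv2.INTER_CUBIC)
b=cv2.resize(im[84:294,166:346],None,fx=560/210*.7,fy=560/210,interpolation=cv2.INTER_CUBIC)
b=cv2.resize(im[84:294,186:326],None,fx=560/210,fy=560/210,interpolation=cv2.INTER_CUBIC)[:, :360]
cv2.imwrite(f'pics/v{k}.png',np.hstack([a,b]))
E
python3 edge.py 5
```

```text
time: 10.22
position: [577.4, 164.7, 194.1]
eef_rot: [0.184, 0.983, -0.0, -0.0]
wrist_force: [-0.2, -4.9, 1.0]
finger_gap: 0.2
finger_force: 59.0
time: 10.48
position: [577.3, 164.4, 194.1]
eef_rot: [0.184, 0.983, -0.0, -0.0]
wrist_force: [-0.6, -3.3, 0.4]
finger_gap: 0.207
finger_force: 59.1
[577.3 164.4 194.1] [-0.6 -3.3  0.4] [ 0.4  0.9 -0. ]
shutter [(-28, np.float64(57.0)), (-24, np.float64(57.0)), (-20, np.float64(57.5)), (-16, np.float64(56.5)), (-12, np.float64(56.5)), (-8, np.float64(56.5)), (-4, np.float64(56.5)), (0, np.float64(57.0)), (4, np.float64(57.0)), (8, np.float64(57.0)), (12, np.float64(57.0)), (16, np.float64(57.0)), (20, np.float64(57.0)), (24, np.float64(57.0)), (28, np.float64(57.0))]
green [(-24, np.float64(71.5)), (-20, np.float64(72.0)), (-16, np.float64(72.0)), (-12, np.float64(71.25)), (-8, np.float64(71.5)), (-4, np.float64(71.5)), (0, np.float64(71.5)), (4, np.float64(71.75)), (8, np.float64(71.5)), (12, np.float64(71.5)), (16, np.float64(71.75)), (20, np.float64(71.5)), (24, np.float64(71.5)), (28, np.float64(71.5))]
collar bb (224, 183, 45, 43) [-17.   15.8 122. ] [ 19.6  51.3 122. ]
```

View pics/v5.png

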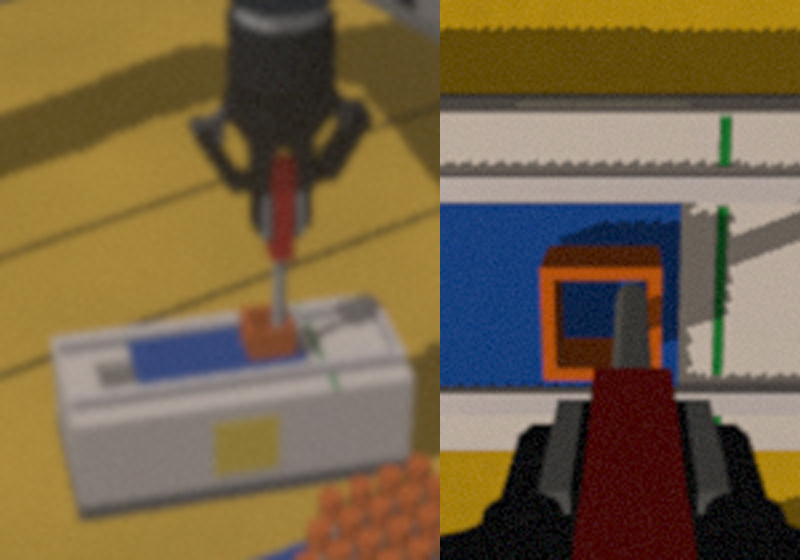

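The rod pushes the collar. The shutter edge is at about 57 mm against the green line at 71.5 mm (same frame), so travel is about 35.5 mm and 14.5 mm remain.

```bash
python3 drive.py '[{"aperture": 0, "sy": 0.064}, {"aperture": 0, "sy": 0.064}, {"aperture": 0, "sy": 0.048}, {"aperture": 0, "sy": 0.024}, {"aperture": 0}, {"aperture": 0}]'
python3 edge.py 6
```

```text
time: 11.32
position: [581.8, 176.1, 194.2]
eef_rot: [0.184, 0.983, 0.0, -0.0]
wrist_force: [-0.9, -3.8, -0.7]
finger_gap: 0.202
finger_force: 58.9
[581.8 176.1 194.2] [-0.9 -3.8 -0.7] [0.4 0.9 0. ]
shutter [(-28, np.float64(70.0)), (-24, np.float64(70.0)), (-20, np.float64(69.0)), (-16, np.float64(69.0)), (-12, np.float64(69.0)), (-8, np.float64(69.0)), (-4, np.float64(69.5)), (0, np.float64(69.5)), (4, np.float64(69.5)), (8, np.float64(69.5)), (12, np.float64(69.5)), (16, np.float64(68.5)), (20, np.float64(69.5)), (24, np.float64(69.5)), (28, np.float64(70.0))]
green [(-24, np.float64(72.5)), (-20, np.float64(71.5)), (-16, np.float64(71.75)), (-12, np.float64(71.75)), (-8, np.float64(72.0)), (-4, np.float64(72.0)), (0, np.float64(72.0)), (4, np.float64(72.0)), (8, np.float64(72.25)), (12, np.float64(72.25)), (16, np.float64(72.25)), (20, np.float64(72.0)), (24, np.float64(72.0)), (28, np.float64(72.25))]
collar bb (224, 183, 45, 43) [-16.9  28.4 122. ] [ 19.6  63.9 122. ]
```

In the tool's units: 2 mm is 0.032.

```bash
python3 drive.py '[{"aperture": 0, "sy": 0.032}, {"aperture": 0}, {"aperture": 0}, {"aperture": 0}]'
python3 edge.py 7
```

```text
time: 11.92
position: [582.5, 177.9, 194.2]
eef_rot: [0.184, 0.983, -0.0, -0.0]
wrist_force: [-0.8, -5.3, -1.4]
finger_gap: 0.202
finger_force: 58.9
[582.5 177.9 194.2] [-0.8 -5.3 -1.4] [ 0.4  0.9 -0. ]
shutter [(-28, np.float64(71.5)), (-24, np.float64(71.5)), (-20, np.float64(71.0)), (-16, np.float64(72.0)), (-12, np.float64(71.0)), (-8, np.float64(71.0)), (-4, np.float64(71.0)), (0, np.float64(71.0)), (4, np.float64(71.5)), (8, np.float64(71.5)), (12, np.float64(71.5)), (16, np.float64(71.5)), (20, np.float64(71.5)), (24, np.float64(71.5)), (28, np.float64(71.5))]
green [(-20, np.float64(72.75)), (-16, np.float64(72.75)), (-12, np.float64(72.75)), (-8, np.float64(72.75)), (-4, np.float64(72.75)), (0, np.float64(73.0)), (4, np.float64(73.25)), (8, np.float64(73.25)), (12, np.float64(73.25)), (16, np.float64(73.25))]
collar bb (224, 183, 45, 43) [-16.9  30.3 122. ] [ 19.7  65.8 122. ]
```

View pics/v7.png

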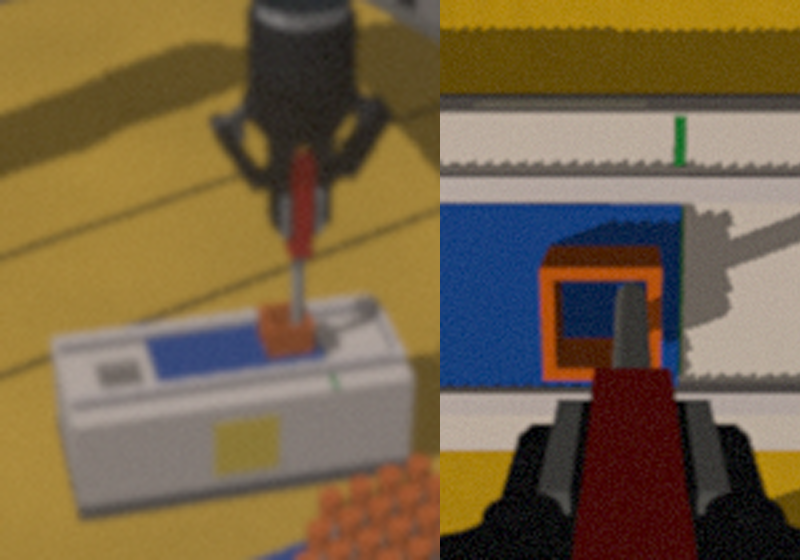

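The shutter edge lies on the green line, the first port (scene crop, about (120,373)) is open and the second is still covered. The push is steady at about 5 N, so I hand in.

```bash
python3 drive.py '[{"aperture": 0}, {"aperture": 0}, {"aperture": 0}, {"aperture": 0}]'; python3 -c "
from cell import arm, viewer, sign_off
print(sign_off())"
```

```text
time: 12.52
position: [582.5, 177.9, 194.2]
eef_rot: [0.184, 0.983, -0.0, -0.0]
wrist_force: [-0.1, -5.4, -0.5]
finger_gap: 0.199
finger_force: 58.9
the job is handed in; nothing more can be done
None
```

I handed the job in at 12.5 s with the rod still holding the shutter steady against the spring at about half travel (49.7 mm by the wrist camera): its edge is on the green line, the first port is clear and the second covered.

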